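Park the printing roller in its spring keeper

TASK

Pick up the wooden sanding block and use its end as a paddle to roll the steel printing roller gently along its tray, up the little ramp and on against the spring plate until it drops fully home into its pocket. Never touch the roller with the gripper, never let it jump out of the tray, and never force it once it is home. Then lay the block flat on the desk beside the tray, without dropping it, and leave the tape roll, the eraser and the glue stick where they are.

Things in the scene. Friction and masses are not known exactly. Their poses are not given: they have to be found in the camera images.
- tray: Plywood roller tray, 270 (x) x 128 (y) mm, fixed. Origin: centre of its underside, on the desk; z up; roll the roller towards its +x. Running floor 12 mm above the desk, 104 mm wide between wooden rails 28 mm high; lip across the near end (x -135 to -129 mm) 18 mm high. An aluminium keeper stands on the floor towards the far end.
- keeper_zone (a point): Point of the tray floor at tray x = +42 mm (tray axes). The keeper, NOT measured, is clamped anew each time: the edge of its pocket lies up to 30 mm before or behind this point; see or feel it. Keeper: ramp 40 mm long rising 6 mm, then a square edge down to the floor: the pocket, closed by a spring plate; 38 mm past the edge a solid block 46 mm high (52 at its two screws).
- roller: Plain steel roller, 32 mm diameter, 98 mm long, 0.5 to 0.7 kg, loose. Origin: its centre; y: its axis, across the tray. Starts on the near flat floor, centre 28 mm above the desk; on the crest 34; home in the pocket 28 again, axis 12.5 mm past the edge, on the floor between edge and spring plate. Left alone on the ramp it rolls back; keep it square. A push over 15 N is too hard.
- buffer (a joint): Travel of the pocket's spring plate along tray +x (m): 0 free, 0.013 solid stop. Plate 30 mm wide, central, 18 to 42 mm above the desk; spring 3 N at 0, +0.12 N per mm. The roller meets it when its axis is about 2 mm past the edge and must be pressed on some 7 mm (about 2 to 6 N) to drop in; let go sooner, it is pushed back. Roller home and let go: about 0.0105; the solid stop is 2.5 mm further.
- sanding_block: Plain brown wooden block, 45 (x) x 75 (y) x 35 (z) mm, 70 g, loose, flat on the desk right of the tray. Origin: centre of its underside. Gripped across its 45 mm width it is a paddle with a 45 x 35 mm end at either end of its y axis. Held level along the tray, its underside must pass above the 18 mm high lip and crest.
- tape_roll: Roll of beige masking tape, 98 mm across, 25 mm high, loose, lying flat; a bystander. Origin: centre of its underside.
- eraser: Rubber eraser in a card sleeve, 20 x 42 x 13 mm, loose; a bystander. Origin: centre of its underside.
- glue_stick: Glue stick standing upright, 26 mm across, 86 mm high, loose; a bystander. Origin: centre of its underside.
Not all that is in view belongs to the job. What is shaped like the sanding_block but purple is not meant.

How it is judged:
On the way, in this order (a step that is already met when the one before it is completed fails the run):
1. the block is held in the gripper, clear of the desk (contact force between the fingers and sanding_block above 1 N and height (world z) of sanding_block above 0.012 m), for 0.2 s.
2. the held block is pushing the roller up the ramp (contact force between sanding_block and roller above 0.05 N and contact force between the fingers and sanding_block above 1 N and height (world z) of roller above 0.0303 m), for 0.04 s.
3. the roller has dropped into the pocket and presses the spring plate back (value of joint buffer above 0.008 m and height (world z) of roller below 0.0297 m), for 0.3 s.
At the end, for the whole second after the job is handed in: The roller lies at rest in the pocket, its centre 26 to 29.7 mm above the desk, holding the spring plate back by 8 to 12.5 mm; the block lies at rest flat on the desk (within 5 mm of its surface and 0.1 rad of level), not touching the tray (all of step 3 and value of joint buffer below 0.0125 m and height (world z) of roller above 0.026 m and linear speed of each of roller, sanding_block below 0.02 m/s and height (world z) of sanding_block between -0.005 and 0.005 m and angle between sanding_block's own z axis and vertical below 0.1 rad and contact force between sanding_block and tray below 0.1 N).
It fails at once if the gripper or arm touches the roller (over 0.5 N) (contact force between any of the fingers, the arm and roller above 0.5 N).
It fails at once if the roller is pushed with more than 15 N by the block (contact force between sanding_block and roller above 15 N).
It fails at once if the roller leaves the track (centre above 45 mm or below 20 mm) (height (world z) of roller above 0.045 m or height (world z) of roller below 0.02 m).
It fails at once if the block is let go more than 20 mm above the desk (height (world z) of sanding_block above 0.02 m and contact force between the fingers and sanding_block below 0.1 N).
It fails at once if the tape roll, eraser or glue stick is moved by more than 15 mm (distance of any of tape_roll, eraser, glue_stick from where it was at the start of the episode above 0.015 m).
It also fails if it takes over 72 s, if anything falls off the work surface, if the arm or the gripper's body presses on something with over 40 N, if the wrist force passes 120 N, or if a joint passes its speed limit or range.

ROBOT

A 6-joint arm with a two-finger parallel gripper is mounted at the origin on a cart in front of the work surface, level with it; the furniture and walls round the work are solid. World frame = base frame: x ahead of the robot, y to its left, z up, the work surface at z = 0. Lengths are in m, angles in rad, forces in N, time in s.
With the tool pointing down it reaches from about 0.375 to 0.925 m from the base axis. Payload 5.7 kg.
Tool frame: the origin (TCP) lies on the centre line of the jaws, within the pads' length; the fingertips stand 14 mm ahead of it and the grasp point (between the pads) lies 5 mm behind it (robot.tcp_to_tips is the distance from the TCP to the fingertips, in m); z points along the fingers, y is the line along which they close (so a half turn about z gives the same grasp; the last joint's range is limited). The gripper opens to 88 mm and grips with 3 to 60 N. Pads are 20 mm wide; open, the fingers measure 115 mm over their backs; the gripper's body (75 mm by 178 mm) begins 61 mm behind the grasp point.
Start: joints at [-1.255, 0.359, 1.51, -0, 1.272, -0.115], TCP at [0.251, -0.545, 0.237] pointing down, gripper open.
Joint ranges: [-2.97, 2.97], [-1.01, 2.36], [0.21, 2.38], [-0.96, 4.11], [0.2, 2.71], [-2.98, 2.98]. Speed limits (rad/s): [2.39, 2.39, 3.14, 3.14, 3.14, 3.14].

INTERFACE

Orientations are given as a rotation vector (axis times angle).
In Python, from cell import robot, eyes gives the robot as it stands. The module is installed in compiled form; this text tells all that it offers.
- The arm moves only by the tool arm_command, never from a script. Its argument "series" is a list of rows, each an object of numbers: "dx", "dy", "dz": the shift along the tool's x, y, z in units of 0.25 m (1.0 is 0.25 m); "turn": the turn about the tool's z in units of 90 degrees (1.0 is 90 degrees); "jaw": the opening, from 0 (shut) to 1 (fully open). In form: [{"dx": .., "dy": .., "dz": .., "turn": .., "jaw": ..}, ...]. A call has 1 to 8 rows; each row is the pose to reach, as a shift and turn from the pose commanded when the call began, along the tool's axes at that moment; what a row does not reach only later rows make up. A row lasts 1/8 s, in which the tool goes at most 62.5 mm and 10.7 degrees, less where a joint would pass 70% of its speed; a pose out of reach is approached as far as the arm can. A call with a number of a shift or a turn outside -1 to 1 is refused whole. A call with a gripper value outside its range is refused whole. The fingers move at their own pace and stop on an object; the grip force is fixed at half the most. Time passes only in rows, so rows that repeat a pose let the fingers close. It gives the time, the measured TCP pose, the force, the opening and the grip force at its end, in the units of the state.
- robot.sense(): the state, without advancing time (a new reading comes with each control period).
- eyes.camera(name): name is "scene" or "top" or "wrist"; returns a dict with "frame" (480x640x3 uint8, blue, green, red), "fx", "fy", "cx", "cy" (pixels), "cam_to_world" (4x4, takes a point from camera to world coordinates). Camera axes: x right, y down, z forward; pixel columns grow to the right and rows downward; lengths in m; the calibration is good to about 2 mm. A picture is of the moment at which its call begins. There is no depth.
- robot.hand_in(): hands the job in; it is judged then, once.
The state is a dict: "t": time; "joint_pos": joint angles; "dq": joint speeds; "effort": joint torques, N m; "tool_pos": TCP position; "tcp_rot": TCP orientation; "ft_force": force on the tool from outside, world axes, zero at the start; "wrist_torque": the same for the moment, N m; "finger_gap": finger opening in m; "grip_force": force on a finger pad.
Only numpy, scipy, OpenCV 4.12 (cv2) and the standard library are available. Lean on these libraries where they do the work, as an engineer would, in place of code of your own. Each camera call takes 0.05 s, during which the arm holds its last target. There are 200 camera calls.

## Working session

There is one attempt and no reset: what is moved stays moved. The work goes in short steps, Python scripts to look and compute and a tool call to move; the robot and the scene stay as the last step left them, time stands still between calls to the robot, and variables do not carry over. Pictures are saved under pics/ and viewed, at most 14 in all, crops included, and the job is handed in when it is done.

Besides the shell and the picture viewer there is one more tool, called as name(argument=value, ...) on one line, values as JSON. arm_command: Moves the arm, as the interface text tells. Its arguments: {"type":"object","properties":{"series":{"type":"array","items":{"type":"object","properties":{"dx":{"type":"number","minimum":-1,"maximum":1},"dy":{"type":"number","minimum":-1,"maximum":1},"dz":{"type":"number","minimum":-1,"maximum":1},"turn":{"type":"number","minimum":-1,"maximum":1},"jaw":{"type":"number"}}}}},"required":["series"]}

```bash
mkdir -p pics; ls; python3 - <<'E'
from cell import robot, eyes
import cv2,pickle
s=robot.sense(); print(s)
d={}
for n in ("top","scene"):
    c=eyes.camera(n); d[n]=c; cv2.imwrite(f"pics/{n}0.png",c["frame"]); print(n,c["fx"],c["cx"],c["cy"],c["cam_to_world"].round(3).tolist())
pickle.dump(d,open("c0.pkl","wb"))
E
```

```text
pics
{'t': 0.0, 'joint_pos': array([-1.25507480e+00,  3.59497503e-01,  1.51140770e+00, -1.50520954e-05,
        1.27248800e+00, -1.15121731e-01]), 'dq': array([-0.00043844, -0.00234395,  0.00064023,  0.00062383,  0.00053521,
       -0.00240177]), 'effort': array([ 2.75918740e-05, -5.15371907e+01, -2.70730966e+01,  6.75208191e-02,
        3.50073678e-02, -1.22662536e-04]), 'tool_pos': array([ 0.25035538, -0.54455695,  0.23582344]), 'tcp_rot': array([-3.06722880e+00, -6.71168898e-01,  3.05508268e-04]), 'ft_force': array([0.03700022, 0.94470721, 0.40750927]), 'wrist_torque': array([ 0.02091516, -0.00352072, -0.02291299]), 'grip_force': 0.0, 'finger_gap': 0.087869054931779}
top 482.7328499294268 312.5568880252148 237.53717917282074 [[0.018, -0.984, 0.177, 0.381], [-1.0, -0.017, 0.006, 0.042], [-0.003, -0.177, -0.984, 0.934], [0.0, 0.0, 0.0, 1.0]]
scene 525.8600387808336 318.1697886392681 243.77739155088784 [[-0.738, -0.286, 0.611, -0.036], [-0.675, 0.295, -0.677, 0.682], [0.014, -0.912, -0.411, 0.448], [0.0, 0.0, 0.0, 1.0]]
```

View pics/top0.png

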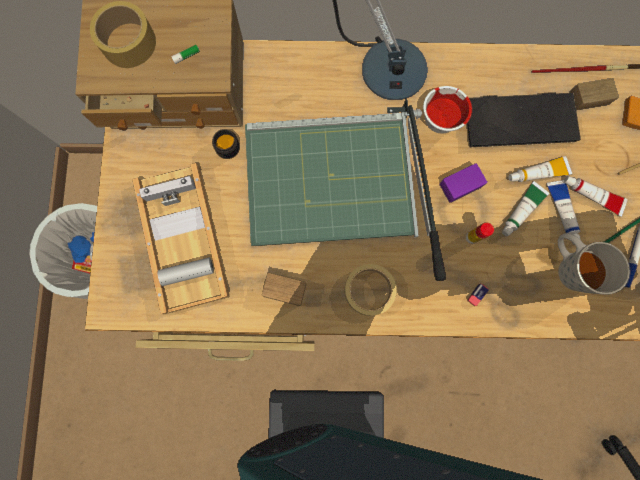

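View pics/scene0.png

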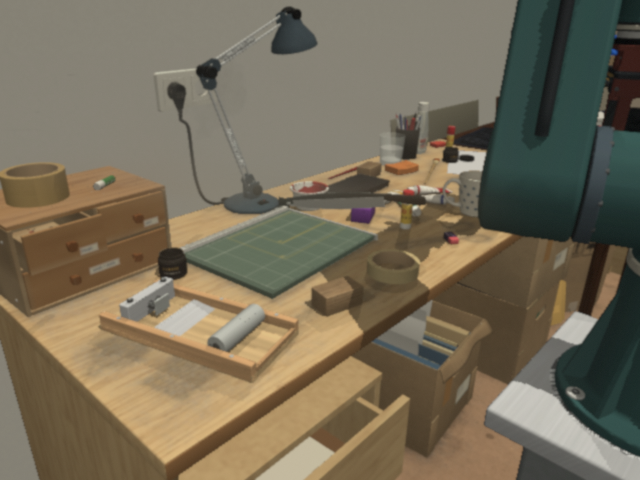

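The top view shows the tray with corners near (135,180), (197,164), (228,297) and (163,312). The roller is at (187,271), the keeper ramp at (178,222), the block at (284,286) and the tape at (371,289). The glue stick is at (482,232) and the eraser at (478,294). The scene view shows the same layout. Next I'll enlarge the tray and block.

```bash
cat > h.py <<'E'
import numpy as np,cv2
def ray(c,uv,z):
    T=c["cam_to_world"]; uv=np.atleast_2d(np.asarray(uv,float))
    d=np.c_[(uv[:,0]-c["cx"])/c["fx"],(uv[:,1]-c["cy"])/c["fy"],np.ones(len(uv))]@T[:3,:3].T
    o=T[:3,3]; return (o+d*((z-o[2])/d[:,2])[:,None])[:,:2]
def proj(c,P):
    T=np.linalg.inv(c["cam_to_world"]); p=np.atleast_2d(P)@T[:3,:3].T+T[:3,3]
    return np.c_[p[:,0]/p[:,2]*c["fx"]+c["cx"],p[:,1]/p[:,2]*c["fy"]+c["cy"]]
E
python3 - <<'E'
import pickle,cv2
from h import *
c=pickle.load(open("c0.pkl","rb"))["top"]
cv2.imwrite("pics/crop1.png",cv2.resize(c["frame"][155:320,125:315],None,fx=4,fy=3.6,interpolation=cv2.INTER_CUBIC)[:, :])
cv2.imwrite("pics/crop1.png",cv2.resize(c["frame"][160:315,130:310],None,fx=4,fy=4,interpolation=cv2.INTER_CUBIC)[:600])
E
```

```text
(no output)
```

View pics/crop1.png

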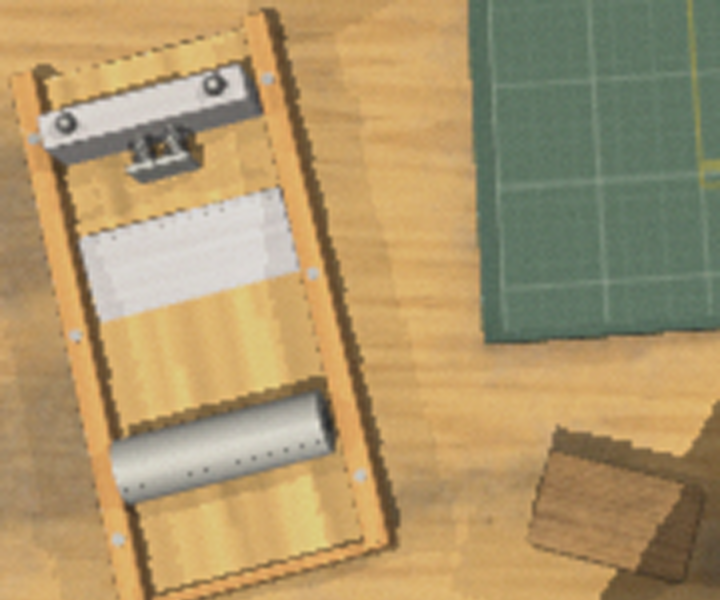

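The crop (4×, offset (130,160)) shows the ramp foot at (100,320)-(298,270) and the crest edge at (80,237)-(280,187). The roller spans (118,475) to (328,422). The block's top face corners are (553,447), (705,490), (685,582) and (530,543).

```bash
python3 - <<'E'
import pickle
from h import *
c=pickle.load(open("c0.pkl","rb"))["top"]
R=lambda p,z:ray(c,np.array(p)/4+[130,160],z)
np.set_printoptions(precision=4,suppress=True)
b=R([(553,447),(705,490),(685,582),(530,543)],.035); e=(b[1]-b[0]+b[2]-b[3])/2
print("block",b.mean(0),np.linalg.norm(e),np.linalg.norm(b[3]-b[0]),np.degrees(np.arctan2(-e[1],-e[0])))
cr=R([(80,237),(280,187)],.018); ft=R([(100,320),(298,270)],.012)
print("crest",cr,cr.mean(0),"foot",ft.mean(0))
ro=R([(118,475),(328,422)],.032); print("roller",ro,ro.mean(0))
out=R([(12,78),(117,600),(262,10),(395,545)],.028); print("rails outer", out)
for a,b2 in((out[1],out[0]),(out[3],out[2])):
  d=b2-a; print(np.degrees(np.arctan2(d[1],d[0])),np.linalg.norm(d))
for n,p,z in(("tape",(371,289),.025),("eraser",(478,294),.013),("glue",(482,232),.086)): print(n,ray(c,p,z))
E
```

```text
block [0.4446 0.0977] 0.073970076980792 0.045708985405126364 76.12420093928729
crest [[0.576  0.364 ]
 [0.6026 0.2682]] [0.5893 0.3161] foot [0.5495 0.3058]
roller [[0.4595 0.3324]
 [0.4862 0.2355]] [0.4728 0.284 ]
rails outer [[0.6526 0.3998]
 [0.4018 0.3299]
 [0.6893 0.2798]
 [0.4295 0.2019]]
15.570385515030605 0.2603288964364889
16.699328934925504 0.271250737341014
tape [[ 0.4478 -0.064 ]]
eraser [[ 0.4428 -0.2684]]
glue [[ 0.5484 -0.2556]]
```

arm_command(series=[{"dx": 0.15, "dy": -0.16, "turn": -0.05, "jaw": 1}, {"dx": 0.3, "dy": -0.33, "turn": -0.1, "jaw": 1}, {"dx": 0.45, "dy": -0.5, "turn": -0.15, "jaw": 1}, {"dx": 0.6, "dy": -0.67, "turn": -0.2, "jaw": 1}, {"dx": 0.75, "dy": -0.84, "turn": -0.25, "jaw": 1}, {"dx": 0.89, "dy": -1, "turn": -0.285, "jaw": 1}, {"dx": 0.89, "dy": -1, "turn": -0.285, "jaw": 1}])

```text
validation failed for argument at $.se...
```

arm_command(series=[{"dx": 0.15, "dy": -0.16, "dz": 0.0, "turn": -0.05, "jaw": 1.0}, {"dx": 0.3, "dy": -0.33, "dz": 0.0, "turn": -0.1, "jaw": 1.0}, {"dx": 0.45, "dy": -0.5, "dz": 0.0, "turn": -0.15, "jaw": 1.0}, {"dx": 0.6, "dy": -0.67, "dz": 0.0, "turn": -0.2, "jaw": 1.0}, {"dx": 0.75, "dy": -0.84, "dz": 0.0, "turn": -0.25, "jaw": 1.0}, {"dx": 0.89, "dy": -1.0, "dz": 0.0, "turn": -0.285, "jaw": 1.0}, {"dx": 0.89, "dy": -1.0, "dz": 0.0, "turn": -0.285, "jaw": 1.0}])

```text
t: 0.98
tool_pos: [0.3481, -0.2215, 0.2363]
tcp_rot: [-2.838, -1.342, 0.0]
ft_force: [1.0, -1.3, 0.2]
finger_gap: 0.088
grip_force: 0.0
```

arm_command(series=[{"dx": 0.2, "dy": -0.08, "dz": 0.0, "turn": -0.05, "jaw": 1.0}, {"dx": 0.4, "dy": -0.16, "dz": 0.0, "turn": -0.12, "jaw": 1.0}, {"dx": 0.6, "dy": -0.25, "dz": 0.1, "turn": -0.18, "jaw": 1.0}, {"dx": 0.8, "dy": -0.33, "dz": 0.15, "turn": -0.24, "jaw": 1.0}, {"dx": 0.98, "dy": -0.41, "dz": 0.2, "turn": -0.283, "jaw": 1.0}, {"dx": 0.98, "dy": -0.41, "dz": 0.2, "turn": -0.283, "jaw": 1.0}])

```text
t: 1.72
tool_pos: [0.4262, 0.0306, 0.1858]
tcp_rot: [-2.474, -1.934, 0.001]
ft_force: [0.2, -0.6, -0.4]
finger_gap: 0.0879
grip_force: 0.0
```

```bash
python3 - <<'E'
from cell import robot, eyes
import cv2,pickle
c=eyes.camera("wrist"); pickle.dump(c,open("w1.pkl","wb")); cv2.imwrite("pics/w1.png",c["frame"]); print(c["cam_to_world"].round(3).tolist())
E
```

```text
[[0.97, -0.233, -0.065, 0.444], [-0.242, -0.937, -0.251, 0.098], [-0.003, 0.26, -0.966, 0.334], [0.0, 0.0, 0.0, 1.0]]
```

View pics/w1.png

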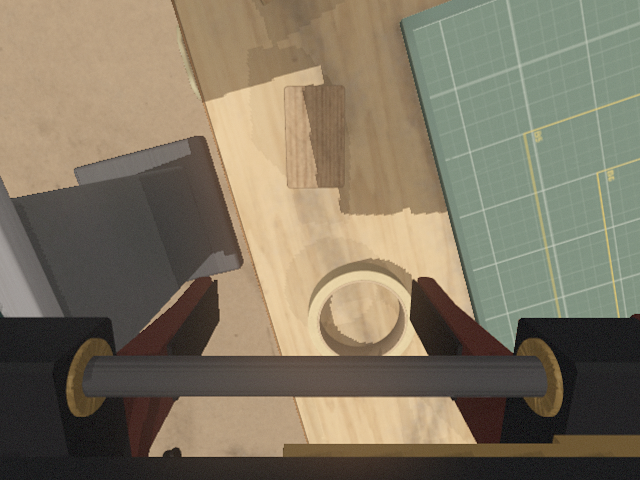

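The wrist view shows the block's top face at (285,86), (345,87), (344,188) and (288,187), clear of the tape roll at (360,310).

```bash
python3 - <<'E'
import pickle
from h import *
c=pickle.load(open("w1.pkl","rb"))
b=ray(c,[(285,86),(345,87),(344,188),(288,187)],.035); m=b.mean(0)
e=(b[0]-b[3]+b[1]-b[2])/2; w=(b[1]-b[0]+b[2]-b[3])/2
print(m,np.linalg.norm(e),np.linalg.norm(w),np.degrees([np.arctan2(e[1],e[0]),np.arctan2(w[1],w[0])]))
y=2*np.arctan2(-1.934,-2.474)%(2*np.pi); print("tool yaw",np.degrees(y))
d=m-[.4262,.0306]; print("dx,dy units",(d@[np.cos(y),np.sin(y)])/.25,(d@[np.sin(y),-np.cos(y)])/.25)
E
```

```text
[0.44434024 0.09870399] 0.0734400496165637 0.04368996428097741 [ 76.64111349 -14.9526758 ]
tool yaw 76.0316128414868
dx,dy units 0.28187557993749124 0.004657714782575115
```

arm_command(series=[{"dx": 0.14, "dy": 0.0, "dz": 0.0, "turn": 0.0, "jaw": 1.0}, {"dx": 0.28, "dy": 0.005, "dz": 0.1, "turn": -0.005, "jaw": 1.0}, {"dx": 0.28, "dy": 0.005, "dz": 0.3, "turn": -0.005, "jaw": 1.0}, {"dx": 0.28, "dy": 0.005, "dz": 0.5, "turn": -0.005, "jaw": 1.0}, {"dx": 0.28, "dy": 0.005, "dz": 0.6, "turn": -0.005, "jaw": 1.0}, {"dx": 0.28, "dy": 0.005, "dz": 0.67, "turn": -0.005, "jaw": 1.0}, {"dx": 0.28, "dy": 0.005, "dz": 0.67, "turn": -0.005, "jaw": 1.0}])

```text
t: 2.65
tool_pos: [0.4439, 0.0945, 0.0184]
tcp_rot: [-2.473, -1.935, 0.003]
ft_force: [0.2, -0.3, 0.1]
finger_gap: 0.0876
grip_force: 0.0
```

arm_command(series=[{"dx": 0.0, "dy": 0.0, "dz": 0.0, "turn": 0.0, "jaw": 0.6}, {"dx": 0.0, "dy": 0.0, "dz": 0.0, "turn": 0.0, "jaw": 0.3}, {"dx": 0.0, "dy": 0.0, "dz": 0.0, "turn": 0.0, "jaw": 0.3}, {"dx": 0.0, "dy": 0.0, "dz": 0.0, "turn": 0.0, "jaw": 0.3}, {"dx": 0.0, "dy": 0.0, "dz": 0.0, "turn": 0.0, "jaw": 0.3}])

```text
t: 3.28
tool_pos: [0.4442, 0.0966, 0.0194]
tcp_rot: [-2.471, -1.94, -0.0]
ft_force: [-1.0, -0.2, 3.5]
finger_gap: 0.0448
grip_force: 30.0
```

arm_command(series=[{"dx": 0.0, "dy": 0.0, "dz": -0.08, "turn": 0.0, "jaw": 0.3}, {"dx": 0.0, "dy": 0.0, "dz": -0.2, "turn": 0.0, "jaw": 0.3}, {"dx": 0.0, "dy": 0.0, "dz": -0.4, "turn": 0.0, "jaw": 0.3}, {"dx": 0.12, "dy": -0.07, "dz": -0.4, "turn": 0.1, "jaw": 0.3}, {"dx": 0.24, "dy": -0.14, "dz": -0.4, "turn": 0.2, "jaw": 0.3}, {"dx": 0.36, "dy": -0.2, "dz": -0.4, "turn": 0.3, "jaw": 0.3}, {"dx": 0.48, "dy": -0.26, "dz": -0.4, "turn": 0.4, "jaw": 0.3}, {"dx": 0.607, "dy": -0.33, "dz": -0.4, "turn": 0.5, "jaw": 0.3}])

```text
t: 4.28
tool_pos: [0.3996, 0.2645, 0.1191]
tcp_rot: [3.028, 0.839, -0.0]
ft_force: [0.8, -0.5, -0.7]
finger_gap: 0.0448
grip_force: 30.0
```

arm_command(series=[{"dx": 0.0, "dy": 0.0, "dz": 0.0, "turn": 0.1, "jaw": 0.3}, {"dx": 0.0, "dy": 0.0, "dz": 0.0, "turn": 0.17, "jaw": 0.3}, {"dx": 0.0, "dy": 0.0, "dz": 0.0, "turn": 0.17, "jaw": 0.3}, {"dx": 0.0, "dy": 0.0, "dz": 0.0, "turn": 0.17, "jaw": 0.3}])

```text
t: 4.78
tool_pos: [0.4, 0.2634, 0.1191]
tcp_rot: [-3.111, -0.439, 0.0]
ft_force: [-0.4, 0.7, -1.2]
finger_gap: 0.0445
grip_force: 30.0
```

```bash
python3 - <<'E'
from cell import robot, eyes
import cv2,pickle,numpy as np
s=robot.sense(); v=s["tcp_rot"]; print(s["tool_pos"],v,np.degrees(2*np.arctan2(v[1],v[0]))%360,s["joint_pos"].round(2),s["ft_force"],s["finger_gap"],s["grip_force"])
c=eyes.camera("wrist"); pickle.dump(c,open("w2.pkl","wb")); cv2.imwrite("pics/w2.png",c["frame"]); print(c["cam_to_world"].round(3).tolist())
E
```

```text
[0.3999584  0.26343046 0.11911626] [-3.11069341e+00 -4.39247006e-01  4.34615575e-04] 16.074682497975004 [0.44 0.34 1.9  0.   0.9  1.73] [-0.42381699  0.66437711 -1.23456135] 0.04448430371370238 29.988396763801575
[[0.276, -0.928, -0.251, 0.469], [-0.961, -0.267, -0.071, 0.282], [-0.001, 0.261, -0.965, 0.267], [0.0, 0.0, 0.0, 1.0]]
```

View pics/w2.png

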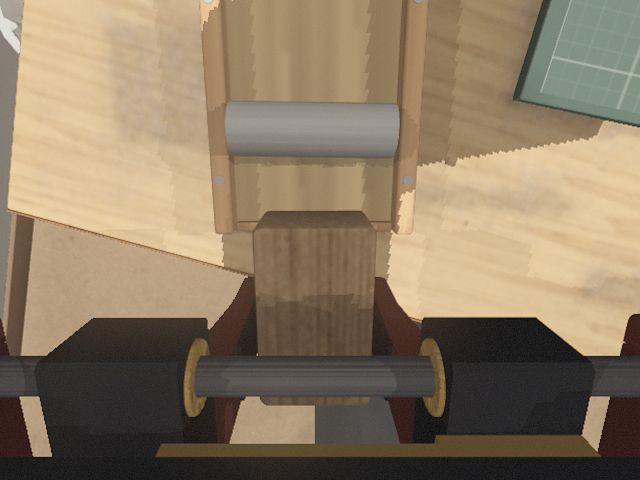

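The wrist view shows the block held level at columns 254-377, with its front edge near row 211. It is nearly square behind the roller, which spans (227,101) to (399,157). The rails' outer edges run from (204,30) to (215,233) and from (425,10) to (412,233).

```bash
python3 - <<'E'
import pickle
from h import *
np.set_printoptions(precision=4,suppress=True)
c=pickle.load(open("w2.pkl","rb"))
r=ray(c,[(227.5,128.5),(398.5,130)],.030); d=r[0]-r[1]; yr=np.degrees(np.arctan2(-d[0],d[1])); print("roller",r.mean(0),np.linalg.norm(d),"yaw",yr)
for e in [((215,233),(204,30)),((412,233),(425,10))]:
    o=ray(c,e,.028); d=o[1]-o[0]; print("rail",o.tolist(),np.degrees(np.arctan2(d[1],d[0])))
y=np.radians(16.07); X=np.array([np.cos(y),np.sin(y)]); Y=np.array([np.sin(y),-np.cos(y)])
t=np.array([.39996,.26343])
for n,p in (("roller",r.mean(0)),("crest",[.5893,.3161]),("foot",[.5495,.3058])): q=np.array(p)-t; print(n,q@X,q@Y)
zb=.1191-.0192+.035
b=ray(c,[(261,211),(370,211)],zb)-t; print("block front top",b@X,b@Y)
E
```

```text
roller [0.4736 0.2845] 0.10171634088800198 yaw 15.562267506636392
rail [[0.39465052420861935, 0.3274511166592966], [0.5082595500407296, 0.3582905413967253]] 15.187100399962981
rail [[0.42971161844162414, 0.2056309392979736], [0.5520683453851182, 0.24214810482072074]] 16.617648029974948
roller 0.07660776663140514 0.00019018487197448568
crest 0.1965210570553497 0.0017996204733280417
foot 0.1554251139466816 0.0006800401907575025
block front top [0.0467 0.0467] [-0.0177  0.0205]
```

arm_command(series=[{"dx": 0.0, "dy": 0.0, "dz": 0.08, "turn": 0.0, "jaw": 0.3}, {"dx": 0.0, "dy": 0.0, "dz": 0.17, "turn": 0.0, "jaw": 0.3}, {"dx": 0.0, "dy": 0.0, "dz": 0.25, "turn": 0.0, "jaw": 0.3}, {"dx": 0.0, "dy": 0.0, "dz": 0.308, "turn": 0.002, "jaw": 0.3}, {"dx": 0.02, "dy": 0.0, "dz": 0.308, "turn": 0.003, "jaw": 0.3}, {"dx": 0.04, "dy": 0.0, "dz": 0.308, "turn": 0.003, "jaw": 0.3}, {"dx": 0.05, "dy": 0.0, "dz": 0.308, "turn": 0.003, "jaw": 0.3}, {"dx": 0.06, "dy": 0.0, "dz": 0.308, "turn": 0.003, "jaw": 0.3}])

```text
t: 5.82
tool_pos: [0.4151, 0.2679, 0.0427]
tcp_rot: [-3.112, -0.429, -0.002]
ft_force: [-0.4, -0.4, -0.9]
finger_gap: 0.0448
grip_force: 30.0
```

arm_command(series=[{"dx": 0.005, "dy": 0.0, "dz": 0.0, "turn": 0.0, "jaw": 0.3}, {"dx": 0.01, "dy": 0.0, "dz": 0.0, "turn": 0.0, "jaw": 0.3}, {"dx": 0.016, "dy": 0.0, "dz": 0.0, "turn": 0.0, "jaw": 0.3}, {"dx": 0.022, "dy": 0.0, "dz": 0.0, "turn": 0.0, "jaw": 0.3}, {"dx": 0.03, "dy": 0.0, "dz": 0.0, "turn": 0.0, "jaw": 0.3}, {"dx": 0.038, "dy": 0.0, "dz": 0.0, "turn": 0.0, "jaw": 0.3}, {"dx": 0.046, "dy": 0.0, "dz": 0.0, "turn": 0.0, "jaw": 0.3}, {"dx": 0.054, "dy": 0.0, "dz": 0.0, "turn": 0.0, "jaw": 0.3}])

```text
t: 6.82
tool_pos: [0.4277, 0.2713, 0.0422]
tcp_rot: [-3.112, -0.429, 0.0]
ft_force: [-0.3, -0.1, -0.9]
finger_gap: 0.0446
grip_force: 30.0
```

```bash
python3 - <<'E'
from cell import robot, eyes
import cv2,pickle,numpy as np
s=robot.sense(); v=s["tcp_rot"]; print(s["tool_pos"],np.degrees(2*np.arctan2(v[1],v[0]))%360,s["ft_force"],s["finger_gap"],s["grip_force"])
c=eyes.camera("wrist"); pickle.dump(c,open("w3.pkl","wb")); cv2.imwrite("pics/w3.png",c["frame"])
E
```

```text
[0.42765208 0.27132309 0.04217982] 15.684159980604193 [-0.28277007 -0.06622511 -0.90629491] 0.044635824225134325 29.988390505313873
```

View pics/w3.png

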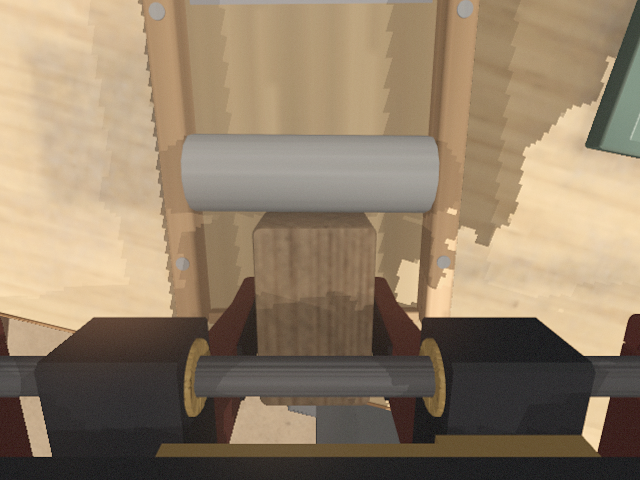

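The roller spans (183,135) to (438,212), square across the tray, with the block's face just at its near side. The ramp foot is in view at row 3. I'll keep pushing gently.

arm_command(series=[{"dx": 0.01, "dy": 0.0, "dz": 0.0, "turn": 0.0, "jaw": 0.3}, {"dx": 0.02, "dy": 0.0, "dz": 0.0, "turn": 0.0, "jaw": 0.3}, {"dx": 0.03, "dy": 0.0, "dz": 0.0, "turn": 0.0, "jaw": 0.3}, {"dx": 0.04, "dy": 0.0, "dz": 0.0, "turn": 0.0, "jaw": 0.3}, {"dx": 0.05, "dy": 0.0, "dz": 0.0, "turn": 0.0, "jaw": 0.3}, {"dx": 0.06, "dy": 0.0, "dz": 0.0, "turn": 0.0, "jaw": 0.3}, {"dx": 0.07, "dy": 0.0, "dz": 0.0, "turn": 0.0, "jaw": 0.3}, {"dx": 0.08, "dy": 0.0, "dz": 0.0, "turn": 0.0, "jaw": 0.3}])

```text
t: 7.88
tool_pos: [0.4469, 0.2767, 0.0422]
tcp_rot: [-3.112, -0.429, 0.0]
ft_force: [-0.8, -0.8, 0.4]
finger_gap: 0.0449
grip_force: 30.0
```

arm_command(series=[{"dx": 0.01, "dy": 0.0, "dz": 0.0, "turn": 0.0, "jaw": 0.3}, {"dx": 0.02, "dy": 0.0, "dz": 0.0, "turn": 0.0, "jaw": 0.3}, {"dx": 0.03, "dy": 0.0, "dz": 0.0, "turn": 0.0, "jaw": 0.3}, {"dx": 0.04, "dy": 0.0, "dz": 0.0, "turn": 0.0, "jaw": 0.3}, {"dx": 0.05, "dy": 0.0, "dz": 0.0, "turn": 0.0, "jaw": 0.3}, {"dx": 0.06, "dy": 0.0, "dz": 0.0, "turn": 0.0, "jaw": 0.3}, {"dx": 0.07, "dy": 0.0, "dz": 0.0, "turn": 0.0, "jaw": 0.3}, {"dx": 0.08, "dy": 0.0, "dz": 0.0, "turn": 0.0, "jaw": 0.3}])

```text
t: 8.88
tool_pos: [0.4662, 0.2822, 0.0422]
tcp_rot: [-3.112, -0.429, -0.0]
ft_force: [-0.2, -0.6, -1.3]
finger_gap: 0.0449
grip_force: 30.0
```

```bash
python3 - <<'E'
from cell import robot, eyes
import cv2,pickle,numpy as np
s=robot.sense(); v=s["tcp_rot"]; print(s["tool_pos"],np.degrees(2*np.arctan2(v[1],v[0]))%360,s["ft_force"],s["finger_gap"],s["grip_force"])
c=eyes.camera("wrist"); pickle.dump(c,open("w4.pkl","wb")); cv2.imwrite("pics/w4.png",c["frame"])
E
```

```text
[0.46621222 0.28216522 0.04222926] 15.682377615865448 [-0.24873246 -0.63701086 -1.30435871] 0.044898469994018975 29.98830735683441
```

View pics/w4.png

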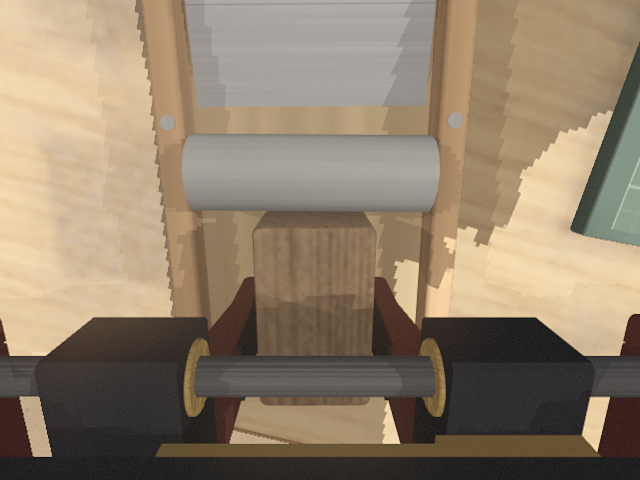

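The roller at rows 134-211 moves with the block and stays square. The ramp foot is a straight line at row 106, from (194,106) to (428,106).

```bash
python3 - <<'E'
import pickle
from h import *
c=pickle.load(open("w4.pkl","rb"))
y=np.radians(15.68); X=np.array([np.cos(y),np.sin(y)]); Y=np.array([np.sin(y),-np.cos(y)]); t=np.array([.46621,.28217])
f=ray(c,[(196,106.5),(428,106.5)],.012)-t
# roller silhouette tangents: fit centre on tool x at z=.028 via middle ray angles
C=c["cam_to_world"][:3,3]; cx=(C[:2]-t)@X; cz=C[2]
a=[]
for row in (134.5,211):
    g=(ray(c,[(311,row)],0)[0]-t)@X; a.append(np.arctan2(g-cx,cz))
m=np.mean(a); print("roller x",cx+np.tan(m)*(cz-.028),"R",np.sin((a[0]-a[1])/2)*np.hypot(cz-.028,np.tan(m)*(cz-.028)))
print("foot x",f@X, "y",f@Y)
cr=np.array([.5893,.3161])-t; print("crest(top view) x",cr@X,cr@Y)
E
```

```text
roller x 0.05711637368292899 R 0.015702282370040187
foot x [0.08489157 0.08484029] y [-0.05115235  0.05107383]
crest(top view) x 0.12767941724654364 0.0005995094519883198
```

arm_command(series=[{"dx": 0.01, "dy": 0.0, "dz": 0.0, "turn": 0.0, "jaw": 0.3}, {"dx": 0.02, "dy": 0.0, "dz": 0.0, "turn": 0.0, "jaw": 0.3}, {"dx": 0.03, "dy": 0.0, "dz": 0.0, "turn": 0.0, "jaw": 0.3}, {"dx": 0.04, "dy": 0.0, "dz": 0.0, "turn": 0.0, "jaw": 0.3}, {"dx": 0.05, "dy": 0.0, "dz": 0.0, "turn": 0.0, "jaw": 0.3}, {"dx": 0.06, "dy": 0.0, "dz": 0.0, "turn": 0.0, "jaw": 0.3}, {"dx": 0.07, "dy": 0.0, "dz": 0.0, "turn": 0.0, "jaw": 0.3}, {"dx": 0.08, "dy": 0.0, "dz": 0.0, "turn": 0.0, "jaw": 0.3}])

```text
t: 9.93
tool_pos: [0.4854, 0.2876, 0.0422]
tcp_rot: [-3.112, -0.429, 0.0]
ft_force: [-0.8, -0.5, -0.5]
finger_gap: 0.0448
grip_force: 30.0
```

arm_command(series=[{"dx": 0.01, "dy": 0.0, "dz": 0.0, "turn": 0.0, "jaw": 0.3}, {"dx": 0.02, "dy": 0.0, "dz": 0.0, "turn": 0.0, "jaw": 0.3}, {"dx": 0.03, "dy": 0.0, "dz": 0.0, "turn": 0.0, "jaw": 0.3}, {"dx": 0.04, "dy": 0.0, "dz": 0.0, "turn": 0.0, "jaw": 0.3}, {"dx": 0.05, "dy": 0.0, "dz": 0.0, "turn": 0.0, "jaw": 0.3}, {"dx": 0.06, "dy": 0.0, "dz": 0.0, "turn": 0.0, "jaw": 0.3}, {"dx": 0.07, "dy": 0.0, "dz": 0.0, "turn": 0.0, "jaw": 0.3}, {"dx": 0.08, "dy": 0.0, "dz": 0.0, "turn": 0.0, "jaw": 0.3}])

```text
t: 10.92
tool_pos: [0.5047, 0.293, 0.0422]
tcp_rot: [-3.112, -0.429, 0.0]
ft_force: [-1.4, -0.0, 0.2]
finger_gap: 0.0447
grip_force: 30.0
```

arm_command(series=[{"dx": 0.01, "dy": 0.0, "dz": 0.0, "turn": 0.0, "jaw": 0.3}, {"dx": 0.02, "dy": 0.0, "dz": 0.0, "turn": 0.0, "jaw": 0.3}, {"dx": 0.03, "dy": 0.0, "dz": 0.0, "turn": 0.0, "jaw": 0.3}, {"dx": 0.04, "dy": 0.0, "dz": 0.0, "turn": 0.0, "jaw": 0.3}, {"dx": 0.05, "dy": 0.0, "dz": 0.0, "turn": 0.0, "jaw": 0.3}, {"dx": 0.06, "dy": 0.0, "dz": 0.0, "turn": 0.0, "jaw": 0.3}, {"dx": 0.07, "dy": 0.0, "dz": 0.0, "turn": 0.0, "jaw": 0.3}, {"dx": 0.075, "dy": 0.0, "dz": 0.0, "turn": 0.0, "jaw": 0.3}])

```text
t: 11.92
tool_pos: [0.5229, 0.2981, 0.0422]
tcp_rot: [-3.112, -0.428, -0.0]
ft_force: [-2.7, -0.6, -0.2]
finger_gap: 0.0447
grip_force: 30.0
```

```bash
python3 - <<'E'
from cell import robot, eyes
import cv2,pickle,numpy as np
s=robot.sense(); v=s["tcp_rot"]; print(s["tool_pos"],np.degrees(2*np.arctan2(v[1],v[0]))%360,s["ft_force"],s["finger_gap"],s["grip_force"])
c=eyes.camera("wrist"); pickle.dump(c,open("w5.pkl","wb")); cv2.imwrite("pics/w5.png",c["frame"])
E
```

```text
[0.52287125 0.29806694 0.04221191] 15.678184374531497 [-2.72262223 -0.63098403 -0.22692367] 0.04466774970775262 29.987799525260925
```

View pics/w5.png

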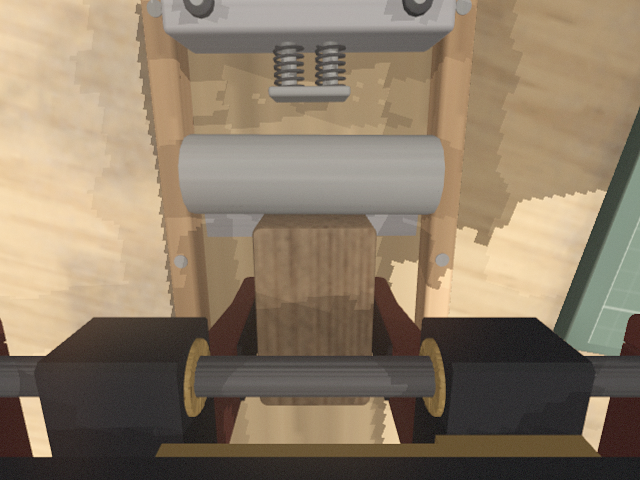

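The roller (rows 136-213) is on the upper ramp. The spring plate is at (270-349, 87-101), and the solid block's foot line is near row 52, from (187,52) to (437,52).

```bash
python3 - <<'E'
import pickle
from h import *
c=pickle.load(open("w5.pkl","rb"))
y=np.radians(15.68); X=np.array([np.cos(y),np.sin(y)]); t=np.array([.52287,.29807])
f=lambda r,z:((ray(c,[(311,r)],z)[0]-t)@X).round(4)
print("solid foot-38:",f(52,.012)-.038,"plate bottom front",f(101,.018),f(101,.042), "ramp foot+40",f(237,.012)+.040)
C=c["cam_to_world"][:3,3]; cx=(C[:2]-t)@X; cz=C[2]
m=np.mean([np.arctan2(f(r,0)-cx,cz) for r in (135.5,213)]); print("roller",cx+np.tan(m)*(cz-.0325))
E
```

```text
solid foot-38: 0.0688 plate bottom front 0.0867 0.0845 ramp foot+40 0.0656
roller 0.056930324338632786
```

arm_command(series=[{"dx": 0.005, "dy": 0.0, "dz": 0.0, "turn": 0.0, "jaw": 0.3}, {"dx": 0.01, "dy": 0.0, "dz": 0.0, "turn": 0.0, "jaw": 0.3}, {"dx": 0.015, "dy": 0.0, "dz": 0.0, "turn": 0.0, "jaw": 0.3}, {"dx": 0.02, "dy": 0.0, "dz": 0.0, "turn": 0.0, "jaw": 0.3}, {"dx": 0.025, "dy": 0.0, "dz": 0.0, "turn": 0.0, "jaw": 0.3}, {"dx": 0.03, "dy": 0.0, "dz": 0.0, "turn": 0.0, "jaw": 0.3}, {"dx": 0.035, "dy": 0.0, "dz": 0.0, "turn": 0.0, "jaw": 0.3}, {"dx": 0.04, "dy": 0.0, "dz": 0.0, "turn": 0.0, "jaw": 0.3}])

```text
t: 12.98
tool_pos: [0.5326, 0.3008, 0.0423]
tcp_rot: [-3.112, -0.429, -0.001]
ft_force: [-0.0, -0.4, -0.4]
finger_gap: 0.0447
grip_force: 30.0
```

arm_command(series=[{"dx": 0.004, "dy": 0.0, "dz": 0.0, "turn": 0.0, "jaw": 0.3}, {"dx": 0.008, "dy": 0.0, "dz": 0.0, "turn": 0.0, "jaw": 0.3}, {"dx": 0.012, "dy": 0.0, "dz": 0.0, "turn": 0.0, "jaw": 0.3}, {"dx": 0.016, "dy": 0.0, "dz": 0.0, "turn": 0.0, "jaw": 0.3}])

```text
t: 13.48
tool_pos: [0.5357, 0.3016, 0.0421]
tcp_rot: [3.112, 0.429, -0.001]
ft_force: [-1.2, -1.0, -0.5]
finger_gap: 0.0449
grip_force: 30.0
```

arm_command(series=[{"dx": 0.004, "dy": 0.0, "dz": 0.0, "turn": 0.0, "jaw": 0.3}, {"dx": 0.008, "dy": 0.0, "dz": 0.0, "turn": 0.0, "jaw": 0.3}])

```text
t: 13.72
tool_pos: [0.5366, 0.3018, 0.0418]
tcp_rot: [3.112, 0.429, -0.004]
ft_force: [-3.7, -1.3, -0.8]
finger_gap: 0.0446
grip_force: 30.0
```

arm_command(series=[{"dx": 0.004, "dy": 0.0, "dz": 0.0, "turn": 0.0, "jaw": 0.3}, {"dx": 0.008, "dy": 0.0, "dz": 0.0, "turn": 0.0, "jaw": 0.3}, {"dx": 0.012, "dy": 0.0, "dz": 0.0, "turn": 0.0, "jaw": 0.3}])

```text
t: 14.1
tool_pos: [0.5412, 0.3032, 0.0422]
tcp_rot: [-3.112, -0.429, -0.001]
ft_force: [-3.0, -0.2, -0.7]
finger_gap: 0.0448
grip_force: 30.0
```

arm_command(series=[{"dx": 0.004, "dy": 0.0, "dz": 0.0, "turn": 0.0, "jaw": 0.3}, {"dx": 0.008, "dy": 0.0, "dz": 0.0, "turn": 0.0, "jaw": 0.3}])

```text
t: 14.35
tool_pos: [0.5433, 0.3038, 0.0423]
tcp_rot: [-3.112, -0.429, -0.001]
ft_force: [-1.8, -1.2, -0.5]
finger_gap: 0.0448
grip_force: 30.0
```

```bash
python3 - <<'E'
from cell import robot, eyes
import cv2,pickle,numpy as np
s=robot.sense(); v=s["tcp_rot"]; print(s["tool_pos"],np.degrees(2*np.arctan2(v[1],v[0]))%360,s["ft_force"],s["finger_gap"],s["grip_force"])
c=eyes.camera("wrist"); pickle.dump(c,open("w6.pkl","wb")); cv2.imwrite("pics/w6.png",c["frame"])
E
```

```text
[0.54326784 0.3038043  0.04232012] 15.681628533367075 [-1.78025237 -1.21622814 -0.53806437] 0.0448342740536809 29.989203214645386
```

View pics/w6.png

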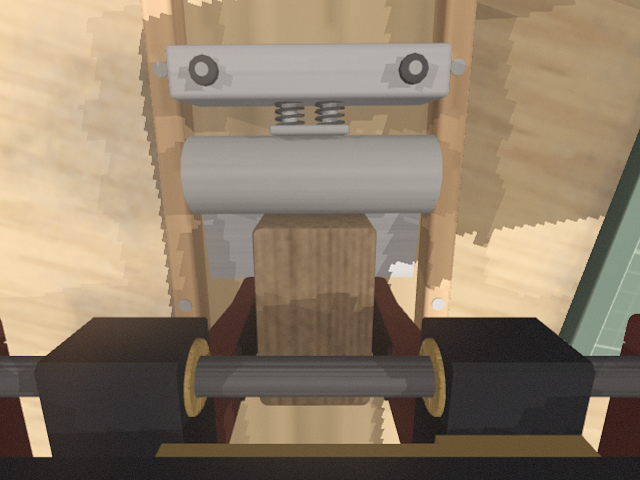

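The plate (270-348, 125-134) is pressed back by the roller (182-441, rows 137-213). The force is falling, so the roller is tipping over the edge. I'll nudge on in small steps.

arm_command(series=[{"dx": 0.004, "dy": 0.0, "dz": 0.0, "turn": 0.0, "jaw": 0.3}, {"dx": 0.004, "dy": 0.0, "dz": 0.0, "turn": 0.0, "jaw": 0.3}])

```text
t: 14.65
tool_pos: [0.5443, 0.3041, 0.0423]
tcp_rot: [-3.112, -0.429, -0.001]
ft_force: [-0.1, -0.1, -1.0]
finger_gap: 0.045
grip_force: 30.0
```

```bash
cat > m.py <<'E'
import pickle,sys
from cell import robot,eyes
from h import *
s=robot.sense(); print(s["t"],s["tool_pos"],s["ft_force"])
def meas(c):
    g=cv2.cvtColor(c["frame"],cv2.COLOR_BGR2HSV).astype(int)
    m=(g[165:185,:,1]<30).mean(0)>.5
    k=311
    a=k
    while m[a-1]: a-=1
    b=k
    while m[b+1]: b+=1
    col=c["frame"][100:240,215:250].astype(int).mean((1,2)); d=np.diff(col)
    return a,b,[(i+100,int(d[i])) for i in range(len(d)) if abs(d[i])>8]
for n in "3456": print(n,meas(pickle.load(open(f"w{n}.pkl","rb"))))
c=eyes.camera("wrist"); print("now",meas(c)); pickle.dump(c,open("w7.pkl","wb"))
E
python3 m.py
```

```text
14.65 [0.54430541 0.30411586 0.04233897] [-0.14619281 -0.08860841 -0.98094957]
3 (182, 438, [(133, -15), (211, 12)])
4 (183, 438, [(133, -20), (134, 8), (210, 15)])
5 (179, 443, [(133, -15), (135, 9), (213, 22), (214, 8)])
6 (181, 441, [(106, 10), (213, 23)])
now (182, 440, [(100, -13), (101, -13), (102, -8), (108, 8), (109, 9), (212, 16), (213, 12)])
```

arm_command(series=[{"dx": 0.0, "dy": 0.0, "dz": 0.0, "turn": 0.0, "jaw": 0.3}, {"dx": 0.0, "dy": 0.0, "dz": 0.0, "turn": 0.0, "jaw": 0.3}, {"dx": 0.0, "dy": 0.0, "dz": 0.0, "turn": 0.0, "jaw": 0.3}])

```text
t: 15.08
tool_pos: [0.5442, 0.3041, 0.0424]
tcp_rot: [-3.112, -0.429, -0.001]
ft_force: [0.7, 0.4, -0.6]
finger_gap: 0.0448
grip_force: 30.0
```

```bash
python3 m.py | sed -n '1p;$p'; python3 - <<'E'
import pickle,cv2
c=pickle.load(open("w7.pkl","rb"))["frame"]; cv2.imwrite("pics/w7.png",cv2.resize(c[30:230,160:460],None,fx=2.5,fy=2.5))
E
```

```text
15.075 [0.54421043 0.30407633 0.04238454] [ 0.69828339  0.41537466 -0.57450131]
now (182, 440, [(100, -16), (101, -12), (108, 10), (212, 19)])
```

View pics/w7.png

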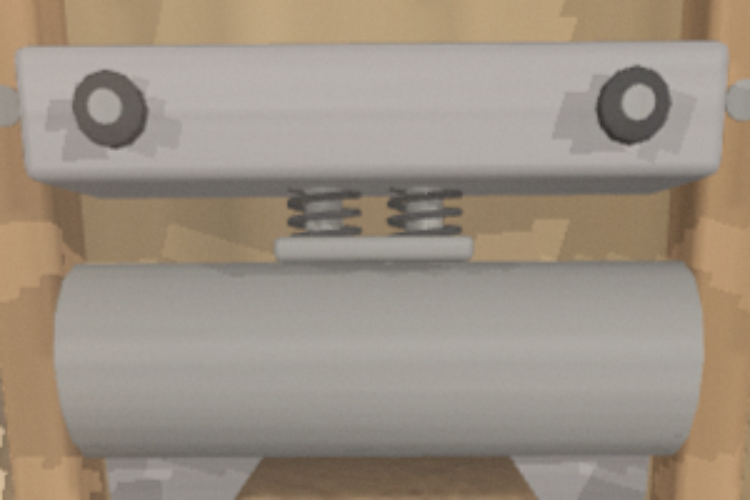

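```bash
python3 - <<'E'
import pickle
from h import *
y=np.radians(15.68); X=np.array([np.cos(y),np.sin(y)])
for n in "567":
    c=pickle.load(open(f"w{n}.pkl","rb")); im=c["frame"][:,280:342].astype(int).mean((1,2)); im2=c["frame"][:,215:255].astype(int).mean((1,2))
    d=np.diff(im); 
    print(n,[(i,int(d[i])) for i in range(70,145) if abs(d[i])>12], [ (r,round(float(ray(c,[(311,r)],.042)[0]@X*1000),1)) for r in (86,87,88,124,125,126)])
    C=c["cam_to_world"][:3,3]; cx=C[:2]@X
    a=[np.arctan2(ray(c,[(311,r)],0)[0]@X-cx,C[2]) for r in (135.5,212.7)]
    for z in (.028,.030): print("  roller x",z,cx+np.tan(np.mean(a))*(C[2]-z))
E
```

```text
5 [(72, 19), (76, -21), (79, 17), (80, 24), (83, -18), (84, -14), (85, 26), (86, 27), (93, -12), (94, -15), (95, -23), (101, 17), (102, 12), (133, -12), (134, -18)] [(86, 673.6), (87, 673.2), (88, 672.9), (124, 660.4), (125, 660.1), (126, 659.7)]
  roller x 0.028 0.6405582544346582
  roller x 0.03 0.6407368397277101
6 [(96, -13), (97, -14), (102, 16), (109, 14), (110, 14), (114, -14), (117, 16), (121, -12), (123, 16), (124, 35), (125, 15), (132, -16), (133, -19)] [(86, 694.8), (87, 694.4), (88, 694.1), (124, 681.6), (125, 681.2), (126, 680.9)]
  roller x 0.028 0.661721477712372
  roller x 0.03 0.6618991397114394
7 [(99, -12), (100, -15), (106, -14), (109, 16), (117, 13), (121, -13), (123, 24), (124, 38), (132, -18), (133, -19)] [(86, 695.8), (87, 695.4), (88, 695.1), (124, 682.6), (125, 682.2), (126, 681.9)]
  roller x 0.028 0.662710919298862
  roller x 0.03 0.662888241038937
```

arm_command(series=[{"dx": 0.003, "dy": 0.0, "dz": 0.0, "turn": 0.0, "jaw": 0.3}, {"dx": 0.006, "dy": 0.0, "dz": 0.0, "turn": 0.0, "jaw": 0.3}, {"dx": 0.006, "dy": 0.0, "dz": 0.0, "turn": 0.0, "jaw": 0.3}, {"dx": 0.006, "dy": 0.0, "dz": 0.0, "turn": 0.0, "jaw": 0.3}])

```text
t: 15.62
tool_pos: [0.545, 0.3043, 0.0421]
tcp_rot: [-3.112, -0.429, 0.0]
ft_force: [-1.3, -0.3, -0.7]
finger_gap: 0.045
grip_force: 30.0
```

```bash
cat > p.py <<'E'
import pickle
from h import *
from cell import robot,eyes
y=np.radians(15.68); X=np.array([np.cos(y),np.sin(y)])
def sub(v,lo,hi):  # subpixel rising edge
    d=np.clip(np.diff(v[lo:hi]),0,None); k=d.argmax(); w=d[max(k-2,0):k+3]; return lo+.5+(w*np.arange(max(k-2,0),max(k-2,0)+len(w))).sum()/w.sum()
def rep(c):
    f=c["frame"].astype(int); v=f[:,280:342].mean((1,2)); 
    r=sub(v,118,130); m=(cv2.cvtColor(c["frame"],cv2.COLOR_BGR2HSV)[165:185,:,1]<30).mean(0)
    g=f[168:182].mean((0,2)); 
    b=f[:,215:250].mean((1,2)); rb=sub(b,206,218)
    print("plate row",r.round(2),"x",(ray(c,[(311,r)],.042)[0]@X*1000).round(2),"width",m[150:470].sum().round(2),"roller bottom",rb.round(2))
for n in "67": rep(pickle.load(open(f"w{n}.pkl","rb")))
s=robot.sense(); print(s["t"],s["tool_pos"],s["ft_force"])
c=eyes.camera("wrist"); pickle.dump(c,open("w8.pkl","wb")); rep(c)
E
python3 p.py
```

```text
plate row 124.62 x 681.37 width 260.45 roller bottom 213.53
plate row 124.38 x 682.45 width 258.35 roller bottom 212.74
15.625 [0.54504977 0.30428279 0.04212011] [-1.31168655 -0.25771505 -0.73345078]
plate row 124.57 x 683.25 width 257.85 roller bottom 212.16
```

arm_command(series=[{"dx": 0.003, "dy": 0.0, "dz": 0.0, "turn": 0.0, "jaw": 0.3}, {"dx": 0.005, "dy": 0.0, "dz": 0.0, "turn": 0.0, "jaw": 0.3}, {"dx": 0.005, "dy": 0.0, "dz": 0.0, "turn": 0.0, "jaw": 0.3}, {"dx": 0.005, "dy": 0.0, "dz": 0.0, "turn": 0.0, "jaw": 0.3}])

```text
t: 16.18
tool_pos: [0.5457, 0.3045, 0.042]
tcp_rot: [3.112, 0.429, -0.002]
ft_force: [-4.6, -1.1, -0.5]
finger_gap: 0.0447
grip_force: 30.0
```

```bash
python3 p.py|tail -2
```

```text
16.175 [0.54570059 0.30445494 0.0420038 ] [-4.56705794 -1.0788853  -0.46461156]
plate row 124.74 x 683.86 width 256.9 roller bottom 212.18
```

arm_command(series=[{"dx": -0.003, "dy": 0.0, "dz": 0.0, "turn": 0.0, "jaw": 0.3}, {"dx": -0.006, "dy": 0.0, "dz": 0.0, "turn": 0.0, "jaw": 0.3}, {"dx": -0.01, "dy": 0.0, "dz": 0.0, "turn": 0.0, "jaw": 0.3}, {"dx": -0.015, "dy": 0.0, "dz": 0.0, "turn": 0.0, "jaw": 0.3}, {"dx": -0.02, "dy": 0.0, "dz": 0.0, "turn": 0.0, "jaw": 0.3}, {"dx": -0.02, "dy": 0.0, "dz": 0.0, "turn": 0.0, "jaw": 0.3}])

```text
t: 16.98
tool_pos: [0.5418, 0.3034, 0.0423]
tcp_rot: [-3.112, -0.429, -0.001]
ft_force: [0.2, -0.2, -1.0]
finger_gap: 0.0453
grip_force: 30.0
```

```bash
sed -i 's/118,130/105,130/; s/206,218/190,214/' p.py; python3 p.py|tail -2; python3 - <<'E'
import pickle,cv2
c=pickle.load(open("w8.pkl","rb"))["frame"]; cv2.imwrite("pics/w8.png",cv2.resize(c[20:240,160:460],None,fx=2.5,fy=2.5))
E
```

```text
16.975 [0.54176477 0.30336691 0.0423365 ] [ 0.18490152 -0.16420472 -1.02336063]
plate row 113.45 x 683.78 width 255.5 roller bottom 202.98
```

View pics/w8.png

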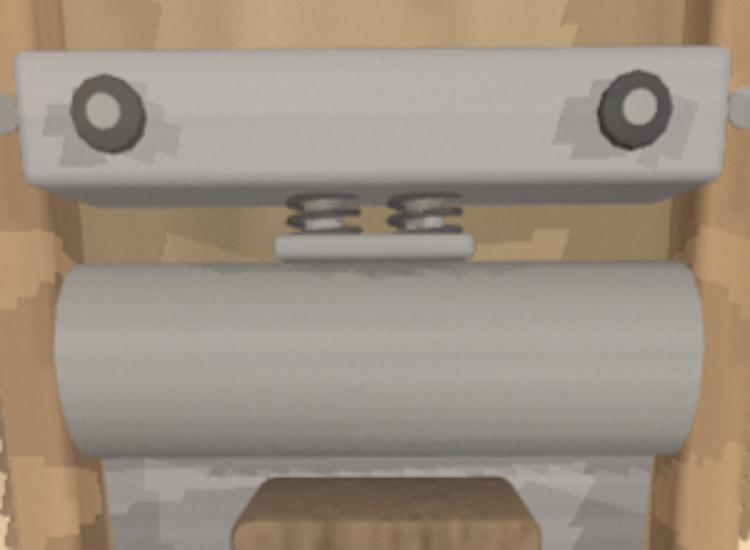

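The roller stays home after the block withdraws: the plate hasn't moved and there is a clear gap behind the roller. Next I'll lift away and lay the block down.

arm_command(series=[{"dx": -0.06, "dy": 0.0, "dz": 0.0, "turn": 0.0, "jaw": 0.3}, {"dx": -0.12, "dy": 0.0, "dz": -0.08, "turn": 0.0, "jaw": 0.3}, {"dx": -0.2, "dy": 0.0, "dz": -0.22, "turn": 0.0, "jaw": 0.3}, {"dx": -0.3, "dy": 0.05, "dz": -0.32, "turn": 0.0, "jaw": 0.3}, {"dx": -0.4, "dy": 0.2, "dz": -0.32, "turn": 0.0, "jaw": 0.3}, {"dx": -0.5, "dy": 0.38, "dz": -0.32, "turn": 0.0, "jaw": 0.3}, {"dx": -0.58, "dy": 0.55, "dz": -0.32, "turn": 0.0, "jaw": 0.3}, {"dx": -0.612, "dy": 0.673, "dz": -0.32, "turn": 0.0, "jaw": 0.3}])

```text
t: 18.02
tool_pos: [0.4372, 0.0984, 0.122]
tcp_rot: [-3.112, -0.428, 0.003]
ft_force: [-0.4, -0.2, -0.9]
finger_gap: 0.0449
grip_force: 30.0
```

arm_command(series=[{"dx": 0.0, "dy": 0.0, "dz": 0.0, "turn": 0.0, "jaw": 0.3}, {"dx": 0.0, "dy": 0.0, "dz": 0.1, "turn": 0.0, "jaw": 0.3}, {"dx": 0.0, "dy": 0.0, "dz": 0.2, "turn": 0.0, "jaw": 0.3}, {"dx": 0.0, "dy": 0.0, "dz": 0.3, "turn": 0.0, "jaw": 0.3}, {"dx": 0.0, "dy": 0.0, "dz": 0.36, "turn": 0.0, "jaw": 0.3}, {"dx": 0.0, "dy": 0.0, "dz": 0.39, "turn": 0.0, "jaw": 0.3}, {"dx": 0.0, "dy": 0.0, "dz": 0.4, "turn": 0.0, "jaw": 0.3}, {"dx": 0.0, "dy": 0.0, "dz": 0.4, "turn": 0.0, "jaw": 0.3}])

```text
t: 19.02
tool_pos: [0.44, 0.1003, 0.0225]
tcp_rot: [-3.112, -0.429, -0.001]
ft_force: [1.4, 0.3, -0.6]
finger_gap: 0.0449
grip_force: 30.0
```

arm_command(series=[{"dx": 0.0, "dy": 0.0, "dz": 0.005, "turn": 0.0, "jaw": 0.3}, {"dx": 0.0, "dy": 0.0, "dz": 0.01, "turn": 0.0, "jaw": 0.3}, {"dx": 0.0, "dy": 0.0, "dz": 0.012, "turn": 0.0, "jaw": 0.3}, {"dx": 0.0, "dy": 0.0, "dz": 0.012, "turn": 0.0, "jaw": 0.3}])

```text
t: 19.52
tool_pos: [0.4399, 0.1, 0.0194]
tcp_rot: [-3.112, -0.428, -0.001]
ft_force: [0.5, 0.3, 3.6]
finger_gap: 0.0451
grip_force: 30.0
```

Contact felt (3.6 N), at the same height as when it was gripped. I'll open the gripper and rise.

arm_command(series=[{"dx": 0.0, "dy": 0.0, "dz": 0.012, "turn": 0.0, "jaw": 0.6}, {"dx": 0.0, "dy": 0.0, "dz": 0.0, "turn": 0.0, "jaw": 0.9}, {"dx": 0.0, "dy": 0.0, "dz": 0.0, "turn": 0.0, "jaw": 0.9}, {"dx": 0.0, "dy": 0.0, "dz": 0.0, "turn": 0.0, "jaw": 0.9}, {"dx": 0.0, "dy": 0.0, "dz": -0.1, "turn": 0.0, "jaw": 0.9}, {"dx": 0.0, "dy": 0.0, "dz": -0.3, "turn": 0.0, "jaw": 0.9}, {"dx": 0.0, "dy": 0.0, "dz": -0.5, "turn": 0.0, "jaw": 0.9}, {"dx": 0.0, "dy": 0.0, "dz": -0.6, "turn": 0.0, "jaw": 0.9}])

```text
t: 20.52
tool_pos: [0.4409, 0.1001, 0.1718]
tcp_rot: [3.112, 0.429, 0.006]
ft_force: [0.6, -0.1, 0.3]
finger_gap: 0.0789
grip_force: 0.0
```

```bash
python3 - <<'E'
from cell import robot, eyes
import cv2
c=eyes.camera("scene")["frame"]; cv2.imwrite("pics/s9.png",cv2.resize(c[200:420,80:460],None,fx=2,fy=2))
E
```

```text
(no output)
```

View pics/s9.png

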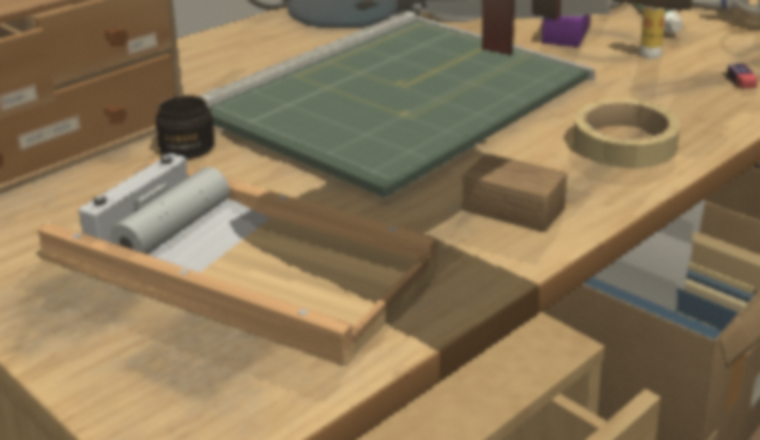

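The roller (crop 175,210) sits home against the keeper and the block (515,190) lies flat on the desk, clear of the tray. The tape, glue stick and eraser are undisturbed.

```bash
python3 -c "
from cell import robot
print(robot.hand_in())"
```

```text
the job is handed in; nothing more can be done
None
```

The roller is home in its pocket and the block lies flat on the desk beside the tray, with the tape roll, eraser and glue stick left in place; the job was handed in at about 20.6 s, and hand-in returned no verdict.

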